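# Square a carton into the corner of a labelling fence

### The job

On the packing bench, push the small cardboard carton along the bench top into the corner of the aluminium labelling fence, so that its long side lies flush along the fence and its end is up against the end stop, ready for its label. Only push it: keep it flat on the bench, never pick it up. Leave the transmitter, the roll of tape and the spray can where they are.

Things in the scene. Friction and masses are not known exactly. Their poses are not given: they have to be found in the camera images.
- carton: the sealed brown cardboard carton with a strip of white tape along its top, loose on the bench, 0.2 to 0.45 kg (up to about 9 N to start it sliding): 70 mm (its x) by 150 mm (its y, the long way) by 45 mm high. Origin: centre of its underside; z up. It starts clear of the fence and turned by up to 0.45 rad from it.
- fence: straight aluminium fence fixed to the bench, 400 mm long (its y), 20 mm thick, 25 mm high. Origin: at bench height, mid length, on the working face (towards the robot). Its x points from that face into the fence, so the carton is at negative x; y runs along it to the robot's left; z up. Place and turn (up to 0.25 rad) vary. A carton flush against it has its centre at x = -35 mm.
- stop: aluminium end stop clamped firmly on the fence, left of the carton: a bar 25 mm high, 20 mm wide, reaching 60 mm out from the working face towards the robot; black thumb screw above the fence (top at 44 mm). Origin: at bench height in the inside corner of fence and stop; axes as the fence's. Its face is the plane y = 0. A carton against it has its centre at y = -75 mm.
- transmitter: bystander: black pocket transmitter lying flat, 64 by 90 by 24 mm, with a 50 mm stub aerial from its +y end; origin centre of underside. Lies to the right, off the fence's right end.
- tape: bystander: roll of clear tape lying flat, outer diameter 100 mm, hole 76 mm, 45 mm high; origin centre of underside. Lies to the left of the work: beyond the end stop, or nearer the robot.
- can: bystander: upright yellow spray can, diameter 52 mm, 150 mm high, in the other of those two places to the left (beyond the end stop, or nearer the robot); origin centre of underside.
Things that resemble listed ones, but are neither listed nor needed, are in the scene too. There is more than one size of the carton; the job needs the larger. Of the things shaped like the stop, the aluminium one is meant.

How it is judged:
At the end, for the whole second after the job is handed in: The carton lies flat and at rest on the bench, its centre within 4.5 mm of flush with the fence and within 4.5 mm of touching the end stop, its long side within 0.04 rad of the fence (x of carton in the frame of fence between -0.0395 and -0.031 m and angle between the y axis of carton and the y axis of fence, either way round below 0.04 rad and y of carton in the frame of stop between -0.0795 and -0.071 m and height (world z) of carton below 0.004 m and angle between carton's own z axis and vertical below 0.03 rad and linear speed of carton below 0.01 m/s).
It fails at once if the carton is lifted off the bench by more than 10 mm (height (world z) of carton above 0.01 m).
It fails at once if the carton is tipped by more than 0.15 rad (angle between carton's own z axis and vertical above 0.15 rad).
It fails at once if the transmitter is shifted by more than 15 mm (distance of transmitter from where it was at the start of the episode above 0.015 m).
It fails at once if the roll of tape is shifted by more than 15 mm (distance of tape from where it was at the start of the episode above 0.015 m).
It fails at once if the spray can is shifted by more than 15 mm (distance of can from where it was at the start of the episode above 0.015 m).
It also fails if it takes over 40 s, if anything falls off the work surface, if the arm or the gripper's body presses on something with over 40 N, if the wrist force passes 120 N, or if a joint passes its speed limit or range.

### The arm

A 6-joint arm with a two-finger parallel gripper is mounted at the origin on the work surface. World frame = base frame: x ahead of the robot, y to its left, z up, the work surface at z = 0. Lengths are in m, angles in rad, forces in N, time in s.
With the tool pointing down it reaches from about 0.35 to 0.975 m from the base axis. Payload 4.9 kg.
Tool frame: the origin (TCP) lies on the centre line of the jaws, within the pads' length; the fingertips stand 17 mm ahead of it and the grasp point (between the pads) lies 2 mm behind it; z points along the fingers, y is the line along which they close (so a half turn about z gives the same grasp; the last joint's range is limited). The gripper opens to 85 mm and grips with 20 to 120 N. Pads are 22 mm wide; open, the fingers measure 114 mm over their backs; the gripper's body (76 mm by 85 mm) begins 54 mm behind the grasp point. The pads swing forward as they close: fully open they stand 13 mm farther back than shut.
Start: joints at [1.155, 0.053, 1.613, -0, 1.476, -0.119], TCP at [0.183, 0.598, 0.248] pointing down, gripper open.
Joint ranges: [-3.01, 3.01], [-1.01, 2.22], [0.06, 2.58], [-1.02, 4.17], [0.09, 2.62], [-3.14, 3.14]. Speed limits (rad/s): [2.57, 2.57, 3.14, 3.14, 3.14, 3.14].

### API

Orientations are given as a rotation vector (axis times angle).
In Python, from rig import arm gives the robot as it stands.
- The arm moves only by the shell command python3 -m pendant 'ROWS' [FORCE]. ROWS is JSON, a list that holds one entry, the list of rows, each a list of 7 numbers: the turn, a rotation vector about the world's x, y, z as a fraction of full scale, then the shift along the world's x, y, z as a fraction of full scale, then the closure, from 0 (fully open) to 1 (shut). A call has 1 to 8 rows; each row shifts and turns the commanded pose from where the row before left it; what a row does not reach is not made up. Full scale, the value 1, is 0.03 m for a shift and 0.08 rad for a turn. A row lasts 1/8 s, in which the tool goes at most 62.5 mm and 10.7 degrees, less where a joint would pass 70% of its speed; a pose out of reach is approached as far as the arm can. A call with a number of a shift or a turn outside -1 to 1 is refused whole. A call with a gripper value outside its range is refused whole. The fingers move at their own pace and stop on an object; FORCE is the grip in N (left out, the last holds). Time passes only in rows, so rows that do not move let the fingers close. It gives the time, the measured TCP pose, the force, the opening and the grip force at its end, in the units of the state.
- arm.get_state(): the state, without advancing time (a new reading comes with each control period).
- arm.capture(name): name is "scene" or "top"; returns a dict with "image" (480x640x3 uint8, red, green, blue), "depth" (480x640 float32, m along the optical axis (not along the pixel's ray), 0 where there is no reading), "fovy" (degrees; the focal length in pixels is half the picture's height over the tangent of half this angle, whatever the lens; pixels are square), "cx", "cy" (the principal point, pixels), "k1" (the pictures are not rectified: a ray, as slopes to the right and down, at radius r is drawn at 1 + k1 r^2 times it, then the intrinsics apply), "view" (4x4, takes a point from world to camera coordinates). Camera axes: x right, y up, looking along -z (the intrinsics and any distortion apply to the point x, -y, -z); pixel columns grow to the right and rows downward; lengths in m; the calibration is good to about 2 mm. A picture is of the moment at which its call begins.
- arm.hand_in(): hands the job in; it is judged then, once.
The state is a dict: "clock": time; "qpos": joint angles; "joint_velocities": joint speeds; "joint_torque": joint torques, N m; "tcp_pos": TCP position; "ee_rot": TCP orientation; "ft_force": force on the tool from outside, world axes, zero at the start; "moment": the same for the moment, N m; "opening": finger opening in m; "grip_force": force on a finger pad.
Only numpy, scipy, OpenCV 4.12 (cv2) and the standard library are available. Lean on these libraries where they do the work, as an engineer would, in place of code of your own. Each camera call takes 0.05 s, during which the arm holds its last target. There are 200 camera calls.

## Working session

There is one attempt and no reset: what is moved stays moved. The work goes in short steps, Python scripts to look and compute and a shell command to move; the robot and the scene stay as the last step left them, time stands still between calls to the robot, and variables do not carry over. Pictures are saved under pics/ and viewed, at most 10 in all, crops included, and the job is handed in when it is done.

```bash
mkdir -p pics; ls
cat > h.py <<'E'
import numpy as np, cv2
from rig import arm
def cap(n):
    c=arm.capture(n); np.savez(f'{n}.npz',**c); return c
def ld(n): return dict(np.load(f'{n}.npz'))
def K(c):
    f=240/np.tan(np.radians(float(c['fovy']))/2); return np.array([[f,0,float(c['cx'])],[0,f,float(c['cy'])],[0,0,1]]),np.array([float(c['k1']),0,0,0])
def ray(c,uv):
    k,d=K(c); s=cv2.undistortPoints(np.array(uv,float).reshape(-1,1,2),k,d).reshape(-1,2)
    dc=np.c_[s[:,0],-s[:,1],-np.ones(len(s))]; V=c['view']; R=V[:3,:3]
    return -R.T@V[:3,3], dc@R
def plane(c,uv,z):
    o,d=ray(c,uv); return o+d*((z-o[2])/d[:,2])[:,None]
def cloud(c):
    v,u=np.mgrid[:480,:640]; o,d=ray(c,np.c_[u.ravel(),v.ravel()])
    return (o+d*c['depth'].reshape(-1,1)).reshape(480,640,3)
E
python3 - <<'E'
from h import *
for n in('scene','top'):
    c=cap(n); cv2.imwrite(f'pics/{n}0.png',c['image'][...,::-1]); print(n,c['fovy'],c['k1'],c['view'].round(2).tolist())
print(arm.get_state())
E
```

```text
pics
scene 44.6480865741898 -0.165733872596427 [[-0.19, 0.98, 0.0, 0.09], [-0.66, -0.13, 0.74, 0.31], [0.72, 0.14, 0.68, -1.71], [0.0, 0.0, 0.0, 1.0]]
top 47.69789141216365 -0.1550435927589311 [[0.01, -1.0, -0.03, 0.01], [1.0, 0.01, 0.08, -0.55], [-0.08, -0.03, 1.0, -1.0], [0.0, 0.0, 0.0, 1.0]]
{'clock': 0.1, 'qpos': array([ 1.15500685e+00,  5.33049695e-02,  1.61415407e+00,  1.77386684e-05,
        1.47600192e+00, -1.18998470e-01]), 'joint_velocities': array([ 0.00037755,  0.00076746, -0.00289066, -0.00133236,  0.00146868,
        0.00039131]), 'joint_torque': array([-9.16715271e-05, -3.94903672e+01, -3.71362853e+01, -1.25310066e-04,
        3.90861591e-03, -6.75227767e-06]), 'tcp_pos': array([0.18256142, 0.59718763, 0.24717873]), 'ee_rot': array([-4.64416005e-01, -3.10655852e+00,  2.82265247e-03]), 'ft_force': array([ 0.08752903,  0.39844639, -0.79120644]), 'moment': array([-0.05440065,  0.00027103,  0.06217908]), 'grip_force': 0.0, 'opening': 0.08535669855936864}
```

View pics/top0.png

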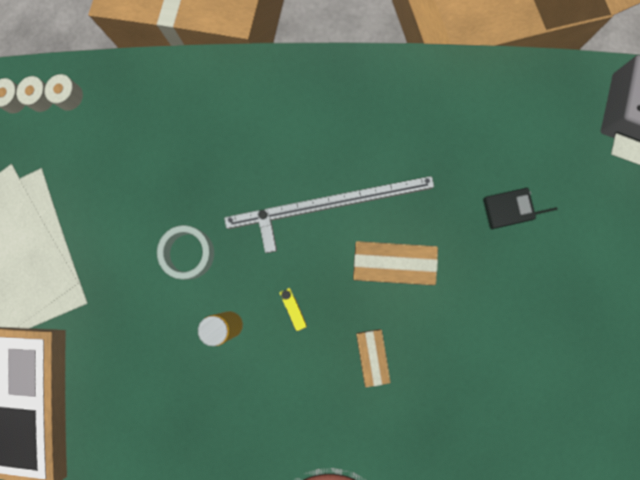

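View pics/scene0.png

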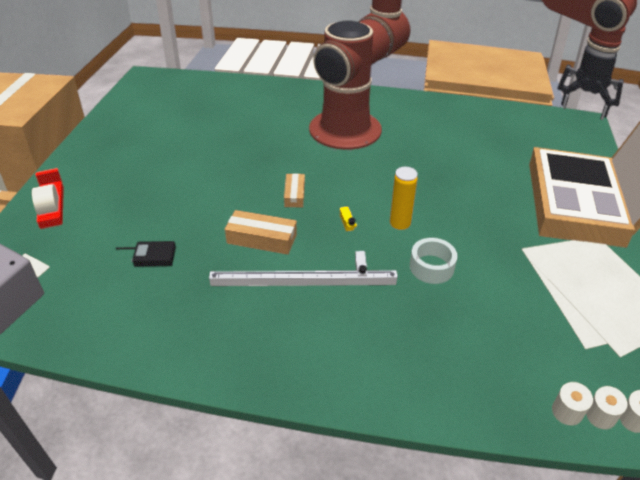

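Top picture: the large carton is at (396,264) and the small decoy carton at (374,358). The aluminium stop is at (267,232) on the fence, which runs (228,222)–(432,183). The yellow stop-like decoy is at (292,310). The tape is at (183,252), the can at (213,330) and the transmitter at (510,208). The scene view agrees. I choose the larger carton and the aluminium stop. Next I measure, with a close crop to check.

```bash
cat >> h.py <<'E'
def carton(c,lo=(150,205,335,480)):
    P=cloud(c); r0,r1,c0,c1=lo
    m=(P[...,2]>0.035)&(P[...,2]<0.056)&(c['depth']>0)
    return P,m
def rect(p):
    (cx,cy),(w,h),a=cv2.minAreaRect((p*1000).astype(np.float32)); b=cv2.boxPoints(((cx,cy),(w,h),a))
    e=[b[1]-b[0],b[2]-b[1]]; l=max(e,key=np.linalg.norm); t=np.arctan2(l[1],l[0])
    t=(t)%np.pi
    return np.array([cx,cy])/1000,sorted((w,h)),t
E
python3 - <<'E'
from h import *
c=ld('top'); im=c['image'].astype(int)
hsv=cv2.cvtColor(c['image'],cv2.COLOR_RGB2HSV)
green=(hsv[...,0]>60)&(hsv[...,0]<95)&(hsv[...,1]>90)
ng=(~green).astype(np.uint8)
n,lab,st,ce=cv2.connectedComponentsWithStats(ng)
P=cloud(c)
for i in range(1,n):
    if st[i,4]>150: 
        m=lab==i; print(i,ce[i].round(),st[i],'z95',np.percentile(P[m][:,2],95).round(3),'xy',np.median(P[m][:,:2],0).round(3))
def comp(u,v): return lab==lab[v,u]
v,u=np.nonzero(comp(396,264)); 
p=plane(c,np.c_[u,v],0.045); print('carton all',rect(p[:,:2]))
m=comp(396,264)&(P[...,2]>0.035); v,u=np.nonzero(m);p=plane(c,np.c_[u,v],0.045); print('carton top',m.sum(),rect(p[:,:2]))
m=comp(300,210)&(hsv[...,2]>110); v,u=np.nonzero(m); p=plane(c,np.c_[u,v],0.025)
np.save('fp.npy',p[:,:2]); print('fence',rect(p[:,:2]))
a=cv2.resize(c['image'][160:300,210:450],None,fx=3.3,fy=3.3,interpolation=cv2.INTER_CUBIC); cv2.imwrite('pics/crop.png',a[...,::-1])
E
```

```text
1 [346.  32.] [    0     0   640   166 33999] z95 0.058 xy [ 1.315 -0.056]
31 [40. 94.] [   0   73   84   41 2678] z95 0.053 xy [0.842 0.598]
32 [ 34. 328.] [    0   163    89   317 20744] z95 0.068 xy [0.377 0.587]
33 [321. 206.] [ 223  175  212   79 3601] z95 0.03 xy [0.617 0.034]
34 [511. 208.] [ 484  188   74   41 1617] z95 0.027 xy [ 0.614 -0.339]
35 [184. 252.] [ 156  224   59   57 1771] z95 0.048 xy [0.524 0.281]
36 [395. 263.] [ 352  240   87   46 3556] z95 0.048 xy [ 0.507 -0.116]
44 [293. 309.] [278 287  30  45 660] z95 0.044 xy [0.421 0.072]
45 [219. 328.] [ 197  310   47   37 1307] z95 0.152 xy [0.392 0.186]
54 [373. 358.] [ 355  328   37   61 1627] z95 0.033 xy [ 0.332 -0.077]
55 [331. 474.] [294 467  73  13 582] z95 0.012 xy [ 0.104 -0.002]
carton all (array([ 0.50739441, -0.11670263]), [76.68999481201172, 157.16897583007812], np.float32(1.5157018))
carton top 3113 (array([ 0.50568402, -0.11620901]), [72.81851196289062, 150.6193084716797], np.float32(1.5136889))
fence (array([0.59380652, 0.001317  ]), [85.57147216796875, 404.8407897949219], np.float32(1.7748653))
```

View pics/crop.png

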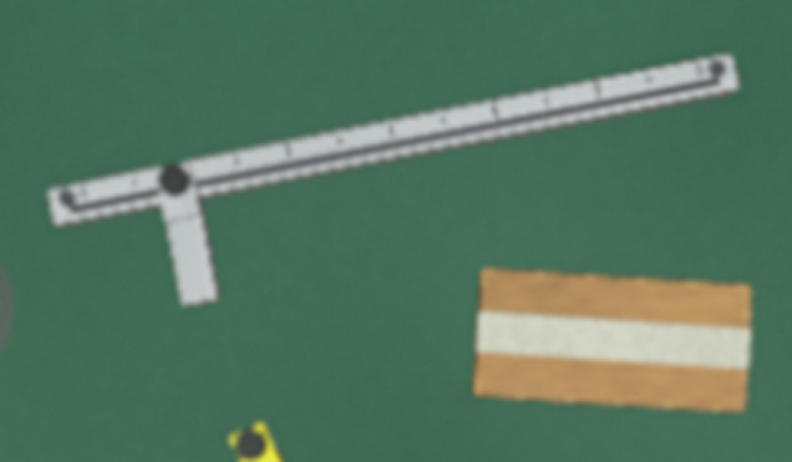

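The crop confirms the larger carton with white tape, crop (612,340), and the aluminium bar with the black screw, crop (190,245), joined to the fence. Next I fit the edges.

```bash
cat >> h.py <<'E'
def fenceframe(c):
    hsv=cv2.cvtColor(c['image'],cv2.COLOR_RGB2HSV)
    p=np.load('fp.npy'); t=1.7749; ok=None
    for _ in range(4):
        y=np.array([np.cos(t),np.sin(t)]); x=np.array([y[1],-y[0]])
        q=np.c_[p@x,p@y]; mx=q[:,0].max()
        bar=q[q[:,0]>mx-.03]
        bins=np.round(bar[:,1]/.004); near=[];far=[]
        yl,yh=bar[:,1].min(),bar[:,1].max()
        for b in np.unique(bins):
            s=bar[bins==b]
            if s[:,1].min()<yl+.01 or s[:,1].max()>yh-.01: continue
            far.append((b*.004,s[:,0].max())); near.append((b*.004,s[:,0].min()))
        far=np.array(far);near=np.array(near)
        k=near[:,1]>np.median(near[:,1])-.003
        sl=(np.polyfit(*far.T,1)[0]+np.polyfit(*near[k].T,1)[0])/2
        t-=np.arctan(sl)
    xf=np.median(near[k,1]); xb=np.median(far[:,1])
    st=q[(q[:,0]<xf-.015)&(q[:,0]>xf-.05)]
    return x,y,t,xf,xb,(yl,yh),st
E
python3 - <<'E'
from h import *
c=ld('top'); x,y,t,xf,xb,yl,st=fenceframe(c)
print('t',t,'face',xf,'back',xb,'ends',yl,'len',yl[1]-yl[0],'stop y',np.percentile(st[:,1],[0,2,98,100]))
o=-c['view'][:3,:3].T@c['view'][:3,3]; print('cam',o)
ce=np.array([.5057,-.1162]); print('carton in fence/stop', ce@x-xf, ce@y, 1.5137-t)
E
```

```text
t 1.777044659669357 face 0.5992689490616826 back 0.6234331051141403 ends (np.float64(-0.322866511281647), np.float64(0.08198804449172699)) len 0.404854555773374 stop y [-0.00661641 -0.00615273  0.01709017  0.0175921 ]
cam [ 0.46759104 -0.00773496  1.03709828]
carton in fence/stop -0.1281051966809721 -0.21734683904425325 -0.26334465966935694
```

Fence frame (corrected for the visible side faces):
- fence y at 1.777 rad
- face at 0.603
- stop face at about -0.0035
- carton about (-0.132, -0.214) from the corner, turned -0.263

Plan:
1. Push the near long side with the open fingers parallel to the fence, which squares the carton.
2. Push the end with the fingers shut.
3. Finish against the fence.

```bash
python3 -m pendant '[[[0,0,0.9,1,-1,0,0],[0,0,0.9,1,-1,0,0],[0,0,0.9,1,-1,0,0],[0,0,0.9,1,-1,0,0],[0,0,0.9,1,-1,0,0],[0,0,0.9,1,-1,0,0],[0,0,0.9,1,-1,0,0],[0,0,0,1,-1,0,0]]]'
python3 -m pendant '[[[0,0,0,0,-1,0,0],[0,0,0,0,-1,0,0],[0,0,0,0,-1,0,0],[0,0,0,0,-1,0,0],[0,0,0,0,-1,0,0],[0,0,0,0,-1,0,0],[0,0,0,0,-1,0,0],[0,0,0,0,-1,0,0]]]'
```

```text
clock: 1.1
tcp_pos: [0.4234, 0.3564, 0.2477]
ee_rot: [0.325, -3.124, 0.001]
ft_force: [0.5, 0.3, 0.8]
opening: 0.0855
grip_force: 0.0
clock: 2.1
tcp_pos: [0.4224, 0.1167, 0.2478]
ee_rot: [0.325, -3.124, 0.0]
ft_force: [-1.3, 0.2, 0.3]
opening: 0.0857
grip_force: 0.0
```

```bash
python3 -m pendant '[[[0,0,0,0,-1,0,0],[0,0,0,0,-1,0,0],[0,0,0,0,-1,0,0],[0,0,0,0,-1,0,0],[0,0,0,0.1,-1,0,0],[0,0,0,0.1,-1,0,0],[0,0,0,0,-1,0,0],[0,0,0,0,-1,0,0]]]'
python3 -m pendant '[[[0,0,0,0,-0.3,-1,0],[0,0,0,0,0,-1,0],[0,0,0,0,0,-1,0],[0,0,0,0,0,-1,0],[0,0,0,0,0,-1,0],[0,0,0,0,0,-1,0],[0,0,0,0,0,-0.6,0],[0,0,0,0,0,0,0]]]'
python3 - <<'E'
from h import *
c=cap('top'); cv2.imwrite('pics/t1.png',c['image'][...,::-1])
E
```

```text
clock: 3.1
tcp_pos: [0.4284, -0.1232, 0.2478]
ee_rot: [0.325, -3.124, -0.001]
ft_force: [0.1, 0.3, 0.2]
opening: 0.0854
grip_force: 0.0
clock: 4.1
tcp_pos: [0.4271, -0.1305, 0.0483]
ee_rot: [0.324, -3.121, -0.004]
ft_force: [0.5, -0.4, -0.3]
opening: 0.0853
grip_force: 0.0
```

View pics/t1.png

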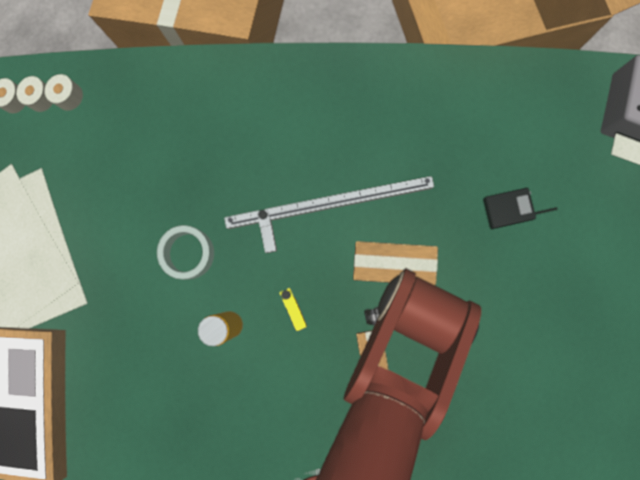

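The fingers at (385,312) are behind the carton's near side and clear of it; nothing has been disturbed. I lower and push along fence x.

```bash
python3 -m pendant '[[[0,0,0,0,0,-0.6,0],[0,0,0,0.33,0.07,0,0],[0,0,0,0.33,0.07,0,0],[0,0,0,0.33,0.07,0,0],[0,0,0,0.33,0.07,0,0],[0,0,0,0.33,0.07,0,0]]]'
python3 -m pendant '[[[0,0,0,0.33,0.07,0,0],[0,0,0,0.33,0.07,0,0],[0,0,0,0.33,0.07,0,0],[0,0,0,0.33,0.07,0,0],[0,0,0,0,0,0,0]]]'
cat >> h.py <<'E'
X=np.array([.9788,.2048]);Y=np.array([-.2048,.9788])
def ff(p): p=np.asarray(p); return np.array([p[:2]@X-.6029,p[:2]@Y+.0035])
def where(tag):
    c=cap('top'); hsv=cv2.cvtColor(c['image'],cv2.COLOR_RGB2HSV); P=cloud(c)
    cv2.imwrite(f'pics/{tag}.png',c['image'][...,::-1])
    m=(P[...,2]>.035)&(P[...,2]<.056)&(P[...,0]>.42)&(P[...,0]<.66)&(P[...,1]>-.26)&(P[...,1]<.05)
    m&=((hsv[...,0]<28)&(hsv[...,0]>8)&(hsv[...,1]>70))|((hsv[...,2]>170)&(hsv[...,1]<60))
    m=cv2.morphologyEx(m.astype(np.uint8),cv2.MORPH_OPEN,np.ones((3,3)))
    n,l,s,_=cv2.connectedComponentsWithStats(m); i=1+np.argmax(s[1:,4]); v,u=np.nonzero(l==i)
    p=plane(c,np.c_[u,v],.045)[:,:2]; ce,sz,t=rect(p)
    s=arm.get_state()
    print('carton ff',ff(ce).round(4),'size',np.round(sz,1),'ang',round(float(t)-1.777,3),'| tcp ff',ff(s['tcp_pos']).round(4))
E
python3 -c "
from h import *
where('t2')"
```

```text
clock: 4.9
tcp_pos: [0.4791, -0.1209, 0.0326]
ee_rot: [-0.325, 3.125, -0.001]
ft_force: [-2.9, -1.1, 0.8]
opening: 0.0858
grip_force: 1.2
clock: 5.52
tcp_pos: [0.5189, -0.1121, 0.0324]
ee_rot: [-0.325, 3.123, 0.0]
ft_force: [-0.0, 0.4, 0.3]
opening: 0.0854
grip_force: 0.0
carton ff [-0.0724 -0.1591] size [57. 70.] ang -1.574 | tcp ff [-0.1183 -0.2124]
```

View pics/t2.png

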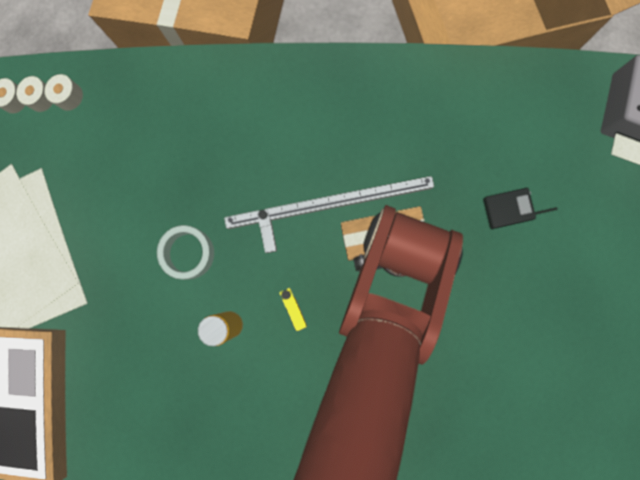

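The carton is now parallel to the fence (left part visible around (355,240)), with its centre near x = -0.072 and y ≈ -0.205. I push 32 mm more, retreat, close, then go around to its right end.

```bash
python3 -m pendant '[[[0,0,0,0.35,0.073,0,0],[0,0,0,0.35,0.073,0,0],[0,0,0,0.35,0.073,0,0],[0,0,0,0,0,0,0],[0,0,0,-0.4,-0.08,0,0],[0,0,0,-0.4,-0.08,0,1],[0,0,0,0.1,-0.5,0,1],[0,0,0,0.2,-0.95,0,1]]]'
python3 -m pendant '[[[0,0,0,0.2,-0.95,0,1],[0,0,0,0.2,-0.95,0,1],[0,0,0,0,0,0,1]]]'
python3 -c "
from h import *
where('t3')"
```

```text
clock: 6.58
tcp_pos: [0.5342, -0.1549, 0.0325]
ee_rot: [-0.326, 3.124, -0.0]
ft_force: [0.6, -0.3, 0.1]
opening: 0.0323
grip_force: 0.0
clock: 6.95
tcp_pos: [0.547, -0.214, 0.033]
ee_rot: [-0.32, 3.124, -0.002]
ft_force: [-0.2, -0.2, -0.5]
opening: -0.0001
grip_force: 0.0
carton ff [-0.0399 -0.2064] size [ 70.4 150.9] ang -0.001 | tcp ff [-0.1116 -0.3165]
```

View pics/t3.png

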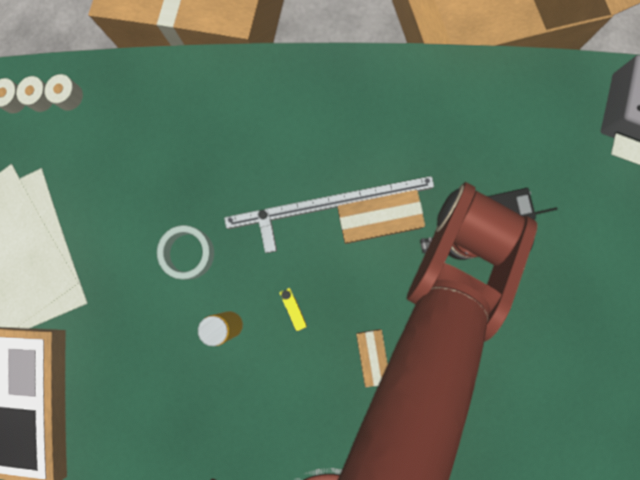

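The carton is square at (-0.040, -0.206) from the corner and the shut fingers are right of its end. I move level with its middle and push along +y.

```bash
python3 -m pendant '[[[0,0,0,0.57,0.12,0,1],[0,0,0,0.57,0.12,0,1],[0,0,0,0.57,0.12,0,1],[0,0,0,0.57,0.12,0,1],[0,0,0,-0.1,0.49,0,1],[0,0,0,-0.08,0.39,0,1],[0,0,0,-0.08,0.39,0,1],[0,0,0,-0.08,0.39,0,1]]]'
python3 -m pendant '[[[0,0,0,-0.08,0.39,0,1],[0,0,0,-0.08,0.39,0,1],[0,0,0,-0.08,0.39,0,1],[0,0,0,0,0,0,1]]]'
python3 -c "
from h import *
where('t4')"
```

```text
clock: 8.0
tcp_pos: [0.6041, -0.1462, 0.0324]
ee_rot: [0.325, -3.125, 0.0]
ft_force: [0.6, -2.7, 0.1]
opening: 0.0001
grip_force: 1.1
clock: 8.5
tcp_pos: [0.5969, -0.1105, 0.032]
ee_rot: [0.326, -3.124, -0.002]
ft_force: [-0.3, -0.5, -0.1]
opening: -0.0002
grip_force: 0.0
carton ff [-0.0413 -0.12  ] size [ 70.3 116.3] ang -0.001 | tcp ff [-0.0413 -0.2274]
```

View pics/t4.png

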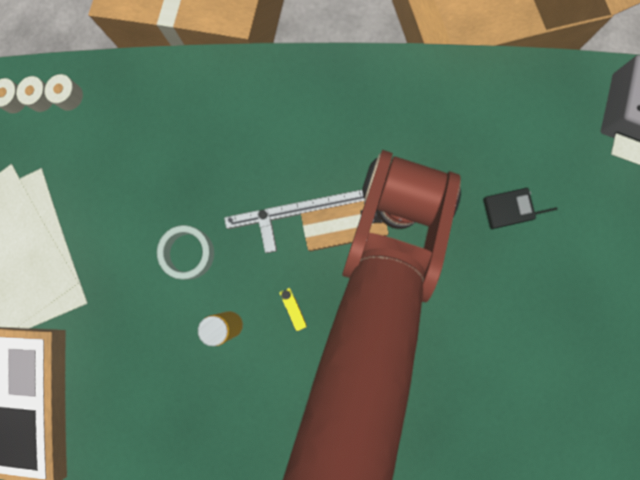

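The carton slides straight, its end at (303,230), about 62 mm short of the stop at (268,235). I push 54 mm more, then creep.

```bash
python3 -m pendant '[[[0,0,0,-0.07,0.33,0,1],[0,0,0,-0.07,0.33,0,1],[0,0,0,-0.07,0.33,0,1],[0,0,0,-0.07,0.33,0,1],[0,0,0,-0.07,0.33,0,1],[0,0,0,-0.03,0.13,0,1]]]'
python3 -m pendant '[[[0,0,0,-0.014,0.067,0,1],[0,0,0,-0.014,0.067,0,1],[0,0,0,-0.014,0.067,0,1]]]'
python3 -c "
from h import *
where('t5')"
```

```text
clock: 9.3
tcp_pos: [0.5858, -0.0577, 0.0323]
ee_rot: [0.326, -3.125, -0.0]
ft_force: [0.2, -1.9, -0.8]
opening: -0.0002
grip_force: 1.0
clock: 9.68
tcp_pos: [0.5847, -0.0525, 0.0323]
ee_rot: [-0.324, 3.125, -0.0]
ft_force: [0.8, -1.4, 0.0]
opening: -0.0
grip_force: 1.0
carton ff [-0.0409 -0.0784] size [29.5 73.8] ang -1.767 | tcp ff [-0.0413 -0.1674]
```

```bash
python3 -m pendant '[[[0,0,0,-0.014,0.067,0,1],[0,0,0,-0.007,0.033,0,1]]]'
python3 -m pendant '[[[0,0,0,-0.007,0.033,0,1],[0,0,0,0,0,0,1]]]'
python3 -m pendant '[[[0,0,0,-0.007,0.033,0,1],[0,0,0,0,0,0,1]]]'
```

```text
clock: 9.98
tcp_pos: [0.5843, -0.0502, 0.0324]
ee_rot: [-0.325, 3.124, -0.003]
ft_force: [0.7, -7.0, -1.1]
opening: 0.0001
grip_force: 3.4
clock: 10.22
tcp_pos: [0.5843, -0.0501, 0.0327]
ee_rot: [-0.325, 3.124, -0.005]
ft_force: [1.0, -7.7, -0.4]
opening: 0.0
grip_force: 4.0
clock: 10.48
tcp_pos: [0.5843, -0.0501, 0.033]
ee_rot: [-0.325, 3.124, -0.008]
ft_force: [-0.6, -10.9, 0.2]
opening: -0.0
grip_force: 5.5
```

It is against the stop: motion halted and the force rose to 11 N. I back off, go around to the near side, open, and push flush to the fence.

```bash
python3 -m pendant '[[[0,0,0,0.12,-0.57,0,1],[0,0,0,0.12,-0.57,0,1],[0,0,0,-0.52,-0.11,0,1],[0,0,0,-0.52,-0.11,0,1],[0,0,0,-0.52,-0.11,0,1],[0,0,0,-0.52,-0.11,0,1],[0,0,0,0,0,0,1]]]'
python3 -c "
from h import *
where('t6')"
```

```text
clock: 11.35
tcp_pos: [0.527, -0.0947, 0.032]
ee_rot: [0.324, -3.124, -0.001]
ft_force: [0.4, -0.6, 0.7]
opening: 0.0003
grip_force: 0.0
carton ff [-0.041  -0.1041] size [70.3 94.4] ang -0.001 | tcp ff [-0.1055 -0.1975]
```

View pics/t6.png

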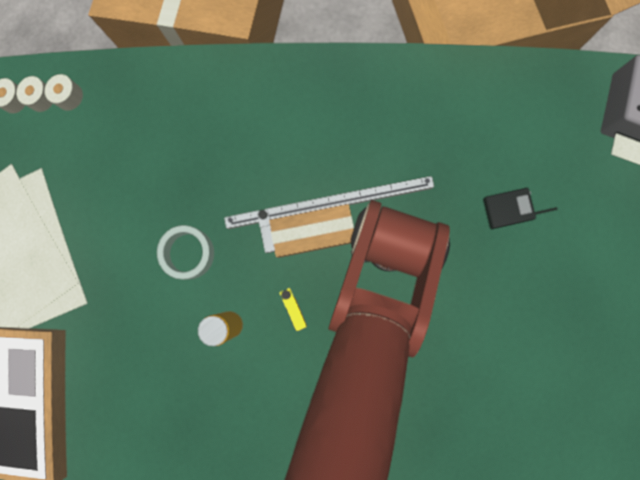

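The carton is up against the stop at (271,235), with a 6 mm gap to the fence. I move along its near side, open, and push.

```bash
python3 -m pendant '[[[0,0,0,-0.19,0.92,0,1],[0,0,0,-0.19,0.92,0,1],[0,0,0,-0.19,0.92,0,1],[0,0,0,-0.19,0.92,0,1],[0,0,0,0,0,0,0],[0,0,0,0,0,0,0],[0,0,0,0,0,0,0],[0,0,0,0,0,0,0]]]'
python3 -m pendant '[[[0,0,0,0.26,0.055,0,0],[0,0,0,0.2,0.04,0,0],[0,0,0,0.1,0.02,0,0],[0,0,0,0.065,0.014,0,0],[0,0,0,0.065,0.014,0,0],[0,0,0,0,0,0,0]]]'
python3 -c "
from h import *
where('t7')"
```

```text
clock: 12.4
tcp_pos: [0.5059, 0.0149, 0.0324]
ee_rot: [-0.323, 3.125, -0.0]
ft_force: [-0.5, 0.3, -0.0]
opening: 0.0723
grip_force: 0.0
clock: 13.15
tcp_pos: [0.5251, 0.0194, 0.0321]
ee_rot: [0.325, -3.121, 0.001]
ft_force: [-4.4, -2.6, 5.1]
opening: 0.0848
grip_force: 3.0
carton ff [-0.0116 -0.12  ] size [22.3 62.6] ang -0.2 | tcp ff [-0.0849 -0.0851]
```

```bash
python3 -m pendant '[[[0,0,0,0.033,0.007,0,0],[0,0,0,0.033,0.007,0,0],[0,0,0,0.033,0.007,0,0],[0,0,0,0,0,0,0]]]'
python3 -m pendant '[[[0,0,0,0.033,0.007,0,0],[0,0,0,0.033,0.007,0,0],[0,0,0,0,0,0,0]]]'
```

```text
clock: 13.7
tcp_pos: [0.5273, 0.0199, 0.0321]
ee_rot: [0.325, -3.119, 0.001]
ft_force: [-8.9, -3.8, 6.2]
opening: 0.086
grip_force: 4.7
clock: 14.08
tcp_pos: [0.5274, 0.0199, 0.0321]
ee_rot: [0.324, -3.113, 0.002]
ft_force: [-17.5, -3.8, 15.1]
opening: 0.0855
grip_force: 9.1
```

Flush: motion has stopped and the force rose to 18 N. I back off, lift clear and check.

```bash
python3 -m pendant '[[[0,0,0,-0.3,-0.06,0,0],[0,0,0,-0.3,-0.06,0,0],[0,0,0,-0.3,-0.06,0,0],[0,0,0,0,0,1,0],[0,0,0,0,0,1,0],[0,0,0,0,0,1,0],[0,0,0,-1,0,0.5,0],[0,0,0,-1,0,0,0]]]'
python3 -m pendant '[[[0,0,0,0,-1,0,0],[0,0,0,0,-1,0,0],[0,0,0,0,-1,0,0],[0,0,0,0,-1,0,0],[0,0,0,0,-1,0,0],[0,0,0,0,-1,0,0],[0,0,0,0,-1,0,0],[0,0,0,0,0,0,0]]]'
python3 - <<'E'
from h import *
where('t8'); c=ld('top')
a=cv2.resize(c['image'][170:290,200:440],None,fx=3.3,fy=3.3,interpolation=cv2.INTER_CUBIC); cv2.imwrite('pics/t8c.png',a[...,::-1])
E
```

```text
clock: 15.08
tcp_pos: [0.4446, 0.0154, 0.1391]
ee_rot: [-0.325, 3.121, -0.001]
ft_force: [0.2, -0.4, -0.2]
opening: 0.0854
grip_force: 0.0
clock: 16.08
tcp_pos: [0.444, -0.1958, 0.1374]
ee_rot: [-0.321, 3.125, -0.0]
ft_force: [-0.3, 0.9, -0.5]
opening: 0.0852
grip_force: 0.0
carton ff [-0.0379 -0.1045] size [70.7 93.6] ang -0.001 | tcp ff [-0.2082 -0.278 ]
```

View pics/t8c.png

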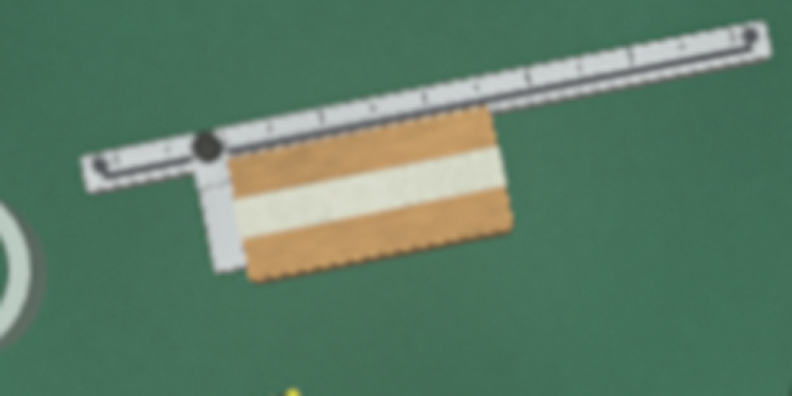

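The crop shows the carton against fence and stop: its end is at crop (235,220) by the bar and its far side lies along the fence. My mask cut off the left end, so I re-measure with that fixed and cross-check in the scene view.

```bash
sed -i 's/P\[...,1\]<.05)/P[...,1]<.11)/' h.py
python3 - <<'E'
from h import *
where('t9')
c=cap('scene'); hsv=cv2.cvtColor(c['image'],cv2.COLOR_RGB2HSV); P=cloud(c)
f=P[...,:2]@np.c_[X,Y]+[-.6029,.0035]; a,b=f[...,0],f[...,1]; z=P[...,2]
# top surfaces in scene: cast masks to their planes
m=(abs(z-.045)<.008)&(b>-.18)&(b<.0)&(a<.03)&(a>-.1)&(hsv[...,2]>0)&~((hsv[...,0]>55)&(hsv[...,0]<100)&(hsv[...,1]>80))
v,u=np.nonzero(m); p=plane(c,np.c_[u,v],.045)[:,:2]; ce,sz,t=rect(p); print('scene carton',ff(ce),sz,t-1.777)
m=(abs(z-.025)<.005)&(b>-.31)&(b<-.17)&(a<.04)&(a>-.02)&(hsv[...,1]<60)
v,u=np.nonzero(m); p=plane(c,np.c_[u,v],.025)[:,:2]@np.c_[X,Y]+[-.6029,.0035]
k=np.round(p[:,1]/.01); print('fence strip',np.array([[p[k==i,0].min(),p[k==i,0].max()] for i in np.unique(k)]).mean(0))
m=(abs(z-.025)<.005)&(b>-.02)&(b<.04)&(a<-.015)&(a>-.055)&(hsv[...,1]<60)
v,u=np.nonzero(m); p=plane(c,np.c_[u,v],.025)[:,:2]@np.c_[X,Y]+[-.6029,.0035];print('stop y',np.percentile(p[:,1],[2,98]),len(p))
cv2.imwrite('pics/s9.png',cv2.resize(c['image'][190:310,190:430],None,fx=3.3,fy=3.3,interpolation=cv2.INTER_CUBIC)[...,::-1])
E
```

```text
carton ff [-0.0378 -0.0763] size [ 70.6 150.1] ang 0.003 | tcp ff [-0.2081 -0.2774]
scene carton [-0.02331049 -0.07723229] [85.62516021728516, 152.03472900390625] -0.011319876
fence strip [0.0032848 0.0251861]
stop y [-0.00053396  0.016538  ] 96
```

View pics/s9.png

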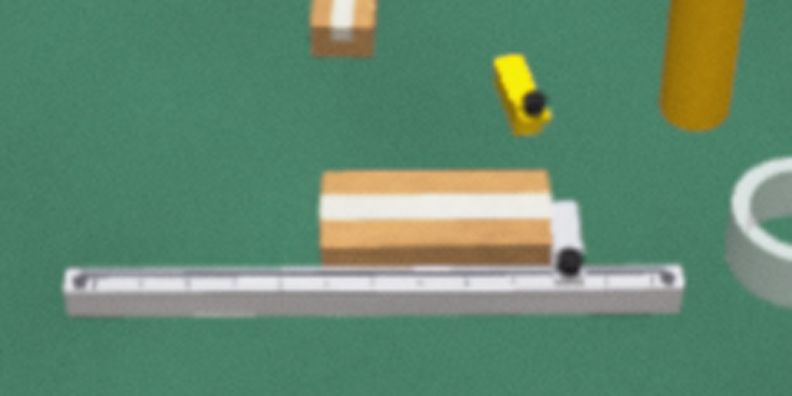

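The scene view agrees. Its near edge is 69 mm from the fence face measured in the same view (flush is 70), and its end is about 1 mm from the stop. Both contacts also showed in the force readings. I hand it in.

```bash
python3 -c "
from rig import arm
print(arm.hand_in())"
```

```text
the job is handed in; nothing more can be done
None
```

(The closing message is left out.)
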